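# Sort the finished silverware at the silversmith's bench

### The arm

A 7-joint arm with a two-finger parallel gripper is mounted at the origin on the work surface. World frame = base frame: x ahead of the robot, y to its left, z up, the work surface at z = 0. Lengths are in m, angles in rad, forces in N, time in s.
With the tool pointing down it reaches from about 0.4 to 0.85 m from the base axis. Payload 10.4 kg.
Tool frame: the origin (TCP) lies midway between the tips of the shut fingers; the grasp point (between the pads) lies 19 mm behind it; z points along the fingers, x is the direction in which the jaws open and shut, and the axes are right-handed (so a half turn about z gives the same grasp; the last joint's range is limited). The gripper opens to 85 mm and grips with 20 to 120 N. Pads are 22 mm wide; open, the fingers measure 114 mm over their backs; the gripper's body (76 mm by 85 mm) begins 54 mm behind the grasp point. The pads swing forward as they close: fully open they stand 13 mm farther back than shut.
Start: joints at [-1.128, 0.332, -0.065, 1.46, 0.022, 1.35, -0.088], TCP at [0.281, 0.558, 0.231] pointing down, gripper open.
Joint ranges: [-2.6, 2.6], [-0.5, 2.12], [-1.47, 1.34], [0.16, 2.42], [-1.27, 4.41], [0.06, 2.06], [-2.6, 2.6]. Speed limits (rad/s): [2.22, 2.22, 2.79, 2.79, 3.14, 3.14, 3.14].

### API

Orientations are given as [roll, pitch, yaw] about the fixed x, y, z axes, in that order (R = Rz(yaw) Ry(pitch) Rx(roll)).
In Python, from workcell import arm gives the robot as it stands. The module is installed in compiled form; this text tells all that it offers.
- The arm moves only by the shell command python3 -m pendant 'ROWS' [FORCE]. ROWS is JSON, a list of rows, each a list of 7 numbers: the finger opening in mm, from 0 to 85.4, then the shift along the world's x, y, z in mm, then the turn, a rotation vector about the world's x, y, z in rad. A call has 1 to 12 rows; each row is the pose to reach, as a shift and turn from the pose measured when the call began; what a row does not reach only later rows make up. A row lasts 1/10 s, in which the tool goes at most 50 mm and 8.59 degrees, less where a joint would pass 70% of its speed; a pose out of reach is approached as far as the arm can. A call with a gripper value outside its range is refused whole. The fingers move at their own pace and stop on an object; FORCE is the grip in N (left out, the last holds). Time passes only in rows, so rows that repeat a pose let the fingers close. It gives the time, the measured TCP pose, the force and the opening at its end, in the units of the state.
- arm.sense(): the state, without advancing time (a new reading comes with each control period).
- arm.camera(name): name is "scene" or "top" or "wrist"; returns a dict with "frame" (400x640x3 uint8, red, green, blue), "range_z" (400x640 float32, m along the optical axis (not along the pixel's ray), 0 where there is no reading), "vertical_fov" (degrees; the focal length in pixels is half the picture's height over the tangent of half this angle, whatever the lens; pixels are square), "cx", "cy" (the principal point, pixels), "view" (4x4, takes a point from world to camera coordinates); the wrist camera has in their place "T_tool_cam" (4x4, takes a point from camera to tool coordinates, whose origin is the TCP and whose axes are the tool frame's). Camera axes: x right, y down, z forward; pixel columns grow to the right and rows downward; lengths in m; the calibration is good to about 2 mm. The wrist camera is an equidistant fisheye: a pixel r from the principal point sees the ray r / f radians off the axis. A picture is of the moment at which its call begins: read the wrist's pose just before it.
- arm.finish_job(): hands the job in, once; it reports no verdict.
The state is a dict: "clock": time; "q": joint angles; "qvel": joint speeds; "joint_efforts": joint torques, N m; "ee_pos": TCP position; "eef_rot": TCP orientation; "contact_force": force on the tool from outside, world axes, zero at the start; "wrist_torque": the same for the moment, N m; "finger_gap": finger opening in m.
Only numpy, scipy, OpenCV 4.12 (cv2) and the standard library are available. Lean on these libraries where they do the work, as an engineer would, in place of code of your own. Each camera call takes 0.05 s, during which the arm holds its last target. There are 200 camera calls.

### The job

Sort the two finished pieces lying on the bench: put the napkin ring into the round wooden dish and the pepper pot into the rectangular wooden tray. Lower each piece into its container rather than dropping it from more than a few centimetres, and leave both resting inside.

Things in the scene. Friction and masses are not known exactly. Their poses are not given: they have to be found in the camera images.
- ring_centre (a point): Centre (half-way up, on the axis) of the napkin ring: a plain, bright metal tube open at both ends, 44 mm outside diameter, wall 3.5 mm, 40 mm tall, 60 g, standing on end on the bench so that its centre is 20 mm above it. Its z axis is the tube's axis. Not to be confused with the bangle, a wider, flat ring 64 mm across and only 12 mm high.
- pot_centre (a point): Centre (half-way up, on the axis) of the pepper pot: a solid turned piece of bright metal, 66 mm tall, round, on a 38 mm wide foot, with a straight belly of 38 mm diameter from 16 to 45 mm above its foot and a narrower domed top; 120 g, standing upright on the bench, so its centre is 33 mm above it. Its z axis points up along it. Not to be confused with the amber glass jar, 55 mm tall, which has a flat dark lid.
- dish_floor (a point): Centre of the inner floor of the round dish of brown wood, 6 mm above the bench: flat floor about 132 mm across, rim 156 mm outside diameter and 32 mm above the bench, wall 6 mm. It is fixed to the bench. Its z axis points up.
- tray_floor (a point): Centre of the inner floor of the rectangular open tray of pale wood with a grey lining, 6 mm above the bench: 120 mm along its x axis by 160 mm along its y axis outside, walls 6 mm thick, rim 32 mm above the bench. It is fixed to the bench. Its z axis points up. Around and between these things stand other things up to 70 mm tall.
Mind the look-alikes: they are no part of the job. Leave any pink or turquoise look-alike of the part that bears pot_centre alone.

How it is judged:
By the outcome, as a careful person would: the job done as asked, in the order asked, and still so for the second after the job is handed in, with the robot touching nothing.
It also fails if it takes over 54 s, if anything falls off the work surface, if the arm or the gripper's body presses on something with over 40 N, if the wrist force passes 120 N, or if a joint passes its speed limit or range.

## Working session

There is one attempt and no reset: what is moved stays moved. The work goes in short steps, Python scripts to look and compute and a shell command to move; the robot and the scene stay as the last step left them, time stands still between calls to the robot, and variables do not carry over. Pictures are saved under pics/ and viewed, about 8 in all and at most 12, crops included, and the job is handed in when it is done.

```bash
mkdir -p pics
cat > h.py <<'E'
import numpy as np, cv2
from workcell import arm
def snap(name, tag):
    s=arm.sense(); c=arm.camera(name)
    np.savez(f'pics/{tag}.npz', s=np.array([s],dtype=object), c=np.array([c],dtype=object))
    cv2.imwrite(f'pics/{tag}.png', c['frame'][:,:,::-1]); return s,c
def load(tag):
    d=np.load(f'pics/{tag}.npz',allow_pickle=True); return d['s'][0],d['c'][0]
def world(c,u,v,z=None):
    """pixel to world using the range picture, or the plane at height z"""
    f=c['frame'].shape[0]/2/np.tan(np.radians(c['vertical_fov'])/2)
    r=np.array([(u-c['cx'])/f,(v-c['cy'])/f,1]); T=np.linalg.inv(c['view'])
    o=T[:3,3]; d=T[:3,:3]@r
    k=c['range_z'][int(v),int(u)] if z is None else (z-o[2])/d[2]
    return o+d*k
E
python3 - <<'E'
from h import *
s,c=snap('top','top0'); print(s); print(c['vertical_fov'],c['view'])
s,c=snap('scene','scene0')
E
```

```text
{'clock': 0.0, 'q': array([-1.1276171 ,  0.33293342, -0.06468902,  1.4609443 ,  0.0216101 ,
        1.34991786, -0.08849111]), 'qvel': array([ 2.64308610e-05,  1.19323167e-03, -3.04907996e-04,  2.05707306e-04,
       -3.27068456e-04,  1.42457911e-03,  3.36111825e-04]), 'joint_efforts': array([ 1.67853054e-04, -6.25441575e+01,  4.92228940e-02, -3.91618180e+01,
        1.61839428e-02,  9.79283155e-03, -2.63737832e-06]), 'ee_pos': array([0.28054112, 0.55806905, 0.23047606]), 'eef_rot': array([3.14150977e+00, 1.50483098e-03, 1.10503883e+00]), 'contact_force': array([ 0.09479557,  0.51152297, -0.51593079]), 'wrist_torque': array([-0.02449684,  0.01601076, -0.00028302]), 'finger_gap': 0.08566408334310699}
56.551017130677906 [[-0.01439093 -0.99982862  0.01164567 -0.00151013]
 [-0.995532    0.01324013 -0.09349188  0.51557451]
 [ 0.09332166 -0.01293908 -0.99555193  0.69577133]
 [ 0.          0.          0.          1.        ]]
```

View pics/top0.png

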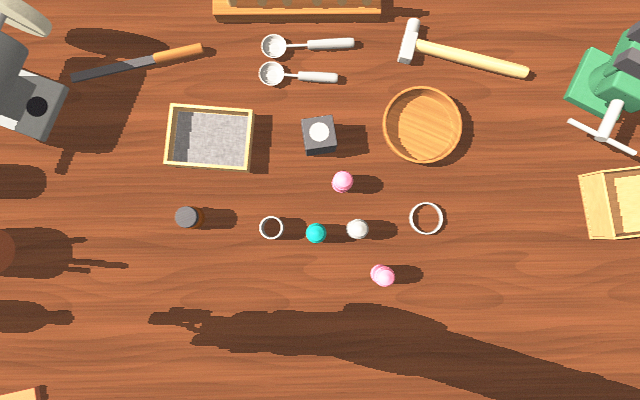

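View pics/scene0.png

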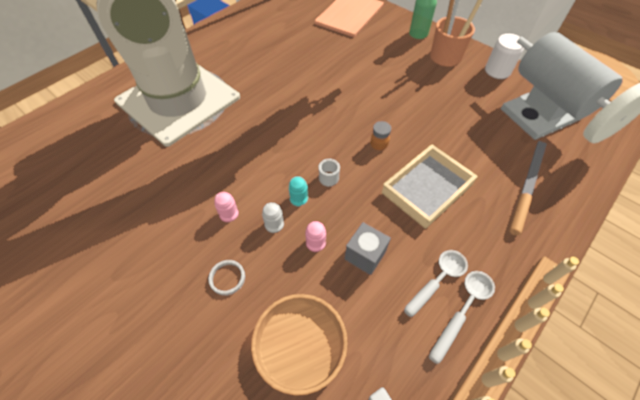

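Top picture:
- **Ring candidates:** the tube at (271,228), which is narrow and tall, and the bangle at (426,218), which is wide and flat. I choose the tube.
- **Pot candidates:** bright metal at (357,229), turquoise at (316,233), pink at (342,181) and (383,275), and the amber jar with a dark lid at (186,217). I choose the bright metal one.
- **Containers:** the tray is at (209,138) and the dish at (423,125). A dark block stands at (319,134).

I'll check the choice in one close crop and measure.

Run:
```python
from h import *
s,c=load('top0')
im=c['frame'][150:300,160:460,::-1]
cv2.imwrite('pics/crop1.png',cv2.resize(im,None,fx=2.6,fy=2.6,interpolation=cv2.INTER_CUBIC))
# height map points
f=200/np.tan(np.radians(c['vertical_fov'])/2); v,u=np.mgrid[:400,:640]; Z=c['range_z']
P=np.stack([(u-c['cx'])/f*Z,(v-c['cy'])/f*Z,Z],-1); T=np.linalg.inv(c['view']); P=P@T[:3,:3].T+T[:3,3]
def blob(n,u,v,r,lo):
    p=P[v-r:v+r+1,u-r:u+r+1].reshape(-1,3); p=p[(p[:,2]>lo)&(p[:,2]<.09)]
    if len(p)==0: print(n,'none');return
    top=p[p[:,2]>p[:,2].max()-.008]
    print(n,'mid',((p.min(0)+p.max(0))/2).round(4),'ext',np.ptp(p,0).round(3),'zmax',p[:,2].max().round(4),'topmid',((top.min(0)+top.max(0))/2)[:2].round(4))
for a in [('ring',271,228,16,.02),('bangle',426,218,20,.006),('pot',357,229,15,.02),('turq',316,233,15,.02),('pink1',342,181,15,.02),('pink2',383,275,16,.02),('jar',186,217,16,.02),('tray',209,138,52,.02),('dish',423,125,46,.02),('block',319,134,24,.02)]: blob(*a)
for n,cs in dict(tray=[(168,105),(253,110),(249,171),(165,165)]).items():
    for q in cs: print(n,world(c,*q,z=.032).round(4))
```

```text
ring mid [0.4576 0.0726 0.0329] ext [0.041 0.042 0.024] zmax 0.0451 topmid [0.4576 0.0731]
bangle mid [ 0.4713 -0.2282  0.011 ] ext [0.063 0.063 0.01 ] zmax 0.016 topmid [ 0.4713 -0.2282]
pot mid [ 0.4524 -0.0896  0.045 ] ext [0.035 0.037 0.048] zmax 0.0691 topmid [ 0.4522 -0.0901]
turq mid [ 0.4461 -0.0118  0.0567] ext [0.035 0.035 0.025] zmax 0.0691 topmid [ 0.4461 -0.0115]
pink1 mid [ 0.543  -0.0636  0.0452] ext [0.036 0.037 0.049] zmax 0.0698 topmid [ 0.5435 -0.0636]
pink2 mid [ 0.3649 -0.1343  0.0445] ext [0.036 0.035 0.048] zmax 0.0685 topmid [ 0.3636 -0.1357]
jar mid [0.479  0.2267 0.0403] ext [0.042 0.04  0.04 ] zmax 0.0605 topmid [0.4788 0.2272]
tray mid [0.6344 0.1948 0.0287] ext [0.133 0.17  0.017] zmax 0.0374 topmid [0.6344 0.1944]
dish mid [ 0.6544 -0.2219  0.0284] ext [0.155 0.154 0.017] zmax 0.0368 topmid [ 0.6544 -0.2219]
block mid [ 0.6323 -0.019   0.0432] ext [0.066 0.067 0.046] zmax 0.0661 topmid [ 0.633  -0.0189]
tray [0.6978 0.274  0.032 ]
tray [0.686  0.1085 0.032 ]
tray [0.5656 0.116  0.032 ]
tray [0.5793 0.2771 0.032 ]
```

View pics/crop1.png

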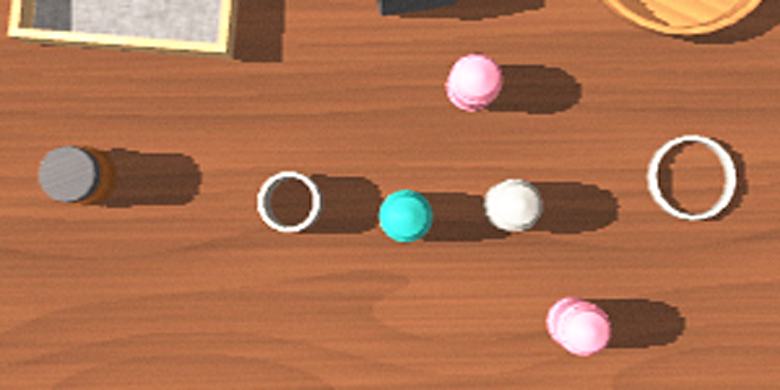

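The crop confirms it. The napkin ring is the tall open tube at crop (289,201). The metal pot is at crop (513,205), between the turquoise and pink ones. The bangle is at crop (692,177) and the jar at crop (68,173). Before moving, I'll check for tall items near the start of the path.

Run:
```python
from h import *
s,c=load('scene0')
for n,u,v in [('bottle',423,25),('bottletop',428,3),('terra',453,40),('spoon',470,20),('mug',508,50),('grinder',560,70),('beige',150,40),('pad',350,15),('jar',381,130)]: print(n,world(c,u,v).round(3))
```

```text
bottle [0.32  0.637 0.047]
bottletop [0.316 0.643 0.107]
terra [0.442 0.578 0.082]
spoon [0.443 0.647 0.107]
mug [0.569 0.63  0.084]
grinder [0.706 0.538 0.147]
beige [ 0.063 -0.029  0.215]
pad [0.095 0.584 0.013]
jar [0.483 0.22  0.056]
```

```bash
python3 -m pendant '[[75,0,-45,0,0,0,-0.09],[75,0,-90,0,0,0,-0.18],[75,0,-135,0,0,0,-0.27],[75,20,-174,-12,0,0,-0.36],[75,40,-213,-24,0,0,-0.45],[75,60,-252,-36,0,0,-0.54],[75,79,-291,-48,0,0,-0.63],[75,99,-330,-60,0,0,-0.73],[75,119,-369,-72,0,0,-0.83],[75,138,-408,-84,0,0,-0.93],[75,158,-447,-97,0,0,-1.02],[75,177,-485,-110,0,0,-1.105]]' 40; python3 -m pendant '[[70,0,0,0,0,0,0]]'
python3 - <<'E'
from h import *
s,c=snap('wrist','w1'); print(s['clock'],s['ee_pos'],s['eef_rot'],s['finger_gap']); print(c['T_tool_cam'].round(3), c['vertical_fov'],c['cx'],c['cy'])
E
```

```text
clock: 1.3
ee_pos: [0.458, 0.0713, 0.1202]
eef_rot: [-3.142, 0.001, -0.004]
contact_force: [1.4, 1.6, -0.0]
finger_gap: 0.0748
clock: 1.4
ee_pos: [0.4586, 0.0658, 0.1187]
eef_rot: [3.139, 0.002, -0.014]
contact_force: [-0.7, 0.9, -0.3]
finger_gap: 0.07
1.4 [0.45858962 0.06575689 0.11871941] [ 3.13919778e+00  2.42351642e-03 -1.38210266e-02] 0.07003111255707369
[[ 1.    -0.001  0.001  0.   ]
 [ 0.001  0.959  0.283 -0.072]
 [-0.001 -0.283  0.959 -0.143]
 [ 0.     0.     0.     1.   ]] 65.70646984690485 324.51815740000035 195.6486129076661
```

View pics/w1.png

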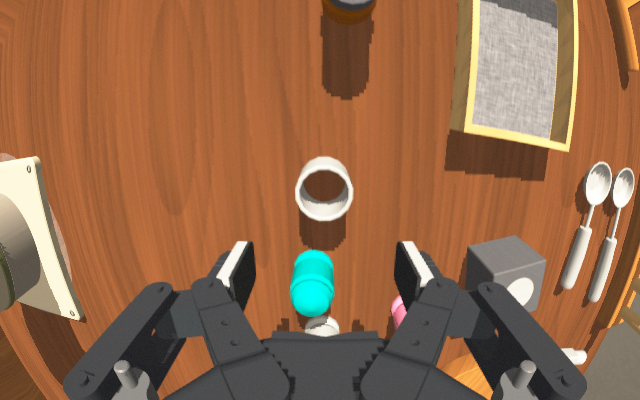

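The wrist view shows the ring at about (324,188) between the open fingers. The turquoise pot is at (313,283), the tray upper right and the jar at the top. I'll refine the ring position with the range data.

```bash
cat >> h.py <<'E'
from scipy.spatial.transform import Rotation as Ro
def wcloud(s,c):
    f=200/np.tan(np.radians(c['vertical_fov'])/2); v,u=np.mgrid[:400,:640].astype(float)
    x,y=u-c['cx'],v-c['cy']; r=np.hypot(x,y)+1e-9; t=np.tan(r/f)*c['range_z']
    P=np.stack([x/r*t,y/r*t,c['range_z']],-1); T=c['T_tool_cam']
    P=P@T[:3,:3].T+T[:3,3]
    return P@Ro.from_euler('xyz',s['eef_rot']).as_matrix().T+s['ee_pos']
E
python3 - <<'E'
from h import *
s,c=load('w1'); P=wcloud(s,c)
p=P[140:232,285:365].reshape(-1,3); q=p[p[:,2]>.034]; print(len(q),q.min(0),q.max(0),(q.min(0)+q.max(0))[:2]/2)
print(np.median(P[100:130,150:250,2]))
s=arm.sense(); print(s['ee_pos'],s['eef_rot'],s['clock'])
E
```

```text
955 [0.43670066 0.05181594 0.03401381] [0.47971993 0.13838113 0.2615303 ] [0.4582103  0.09509853]
0.0003072327355425619
[0.45801847 0.06826229 0.11920893] [ 3.14024648e+00  2.50855238e-03 -9.54086839e-03] 1.45
```

```bash
python3 -m pendant '[[70,0,4,0,0,0,0.01],[70,0,4,-40,0,0,0.01],[70,0,4,-75,0,0,0.01],[70,0,4,-100,0,0,0.01],[70,0,4,-114,0,0,0.01],[70,0,4,-114,0,0,0.01],[70,0,4,-114,0,0,0.01],[0,0,4,-114,0,0,0.01],[0,0,4,-114,0,0,0.01],[0,0,4,-114,0,0,0.01],[0,0,4,-114,0,0,0.01],[0,0,4,-114,0,0,0.01]]' 40;  python3 -m pendant '[[0,0,0,0,0,0,0],[0,0,0,0,0,0,0]]'
```

```text
clock: 2.65
ee_pos: [0.4588, 0.0729, 0.0064]
eef_rot: [3.141, 0.001, 0.001]
contact_force: [-1.2, 1.0, 6.3]
finger_gap: 0.0423
clock: 2.85
ee_pos: [0.4592, 0.0731, 0.007]
eef_rot: [-3.141, -0.0, 0.001]
contact_force: [0.1, 0.5, -1.7]
finger_gap: 0.0421
```

```bash
python3 -m pendant '[[0,0,0,35,0,0,0],[0,0,0,75,0,0,0],[0,0,0,110,0,0,0],[0,22,-33,110,0,0,0],[0,44,-66,110,0,0,0],[0,68,-102,110,0,0,0],[0,92,-138,110,0,0,0],[0,116,-174,110,0,0,0],[0,140,-210,110,0,0,0],[0,162,-244,110,0,0,0],[0,181,-273,110,0,0,0],[0,195,-295,110,0,0,0]]';  python3 -m pendant '[[0,0,0,0,0,0,0],[0,0,0,0,0,0,0],[0,0,0,0,0,0,0]]'
python3 - <<'E'
from h import *
snap('top','top1')
s,c=snap('wrist','w2'); print(s['ee_pos'],s['contact_force'])
a=np.hstack([cv2.imread('pics/w2.png')[:,120:520],cv2.imread('pics/top1.png')[40:340,220:620][:,:]] if 0 else [cv2.imread('pics/w2.png')[:,120:520],cv2.imread('pics/top1.png')[:,200:600]])
cv2.imwrite('pics/m2.png',a)
E
```

```text
clock: 4.05
ee_pos: [0.6546, -0.2242, 0.1165]
eef_rot: [3.141, 0.0, -0.0]
contact_force: [-0.1, 1.2, -0.7]
finger_gap: 0.0422
clock: 4.35
ee_pos: [0.6544, -0.223, 0.1163]
eef_rot: [-3.141, 0.001, 0.001]
contact_force: [-0.1, 0.9, -1.4]
finger_gap: 0.0424
[ 0.65451349 -0.22268771  0.11654457] [ 0.59028777  0.03720081 -0.8403157 ]
```

View pics/m2.png

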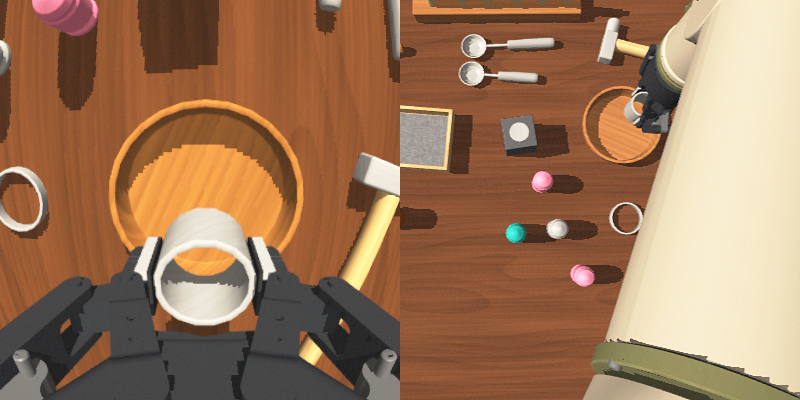

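The ring is held upright above the dish (left panel, about (205,280); dish centred near (207,190) because of the tilted view). The right panel shows the same. Next I lower it.

```bash
python3 -m pendant '[[0,0,0,-35,0,0,0],[0,0,0,-70,0,0,0],[0,0,0,-90,0,0,0],[0,0,0,-98,0,0,0],[0,0,0,-102,0,0,0],[0,0,0,-102,0,0,0],[0,0,0,-102,0,0,0]]';  python3 -m pendant '[[60,0,0,0,0,0,0],[60,0,0,0,0,0,0],[60,0,0,0,0,0,0],[60,0,0,20,0,0,0],[60,0,0,50,0,0,0],[60,0,0,90,0,0,0],[60,0,0,120,0,0,0]]'
```

```text
clock: 5.15
ee_pos: [0.6554, -0.2229, 0.0162]
eef_rot: [-3.142, -0.002, 0.001]
contact_force: [-0.3, 0.7, -0.5]
finger_gap: 0.0422
clock: 5.85
ee_pos: [0.6557, -0.2232, 0.1387]
eef_rot: [3.141, -0.003, 0.001]
contact_force: [1.0, -0.3, -0.0]
finger_gap: 0.0601
```

```bash
python3 -m pendant '[[60,-22,14,0,0,0,-0.06],[60,-56,37,0,0,0,-0.14],[60,-90,59,0,0,0,-0.22],[60,-124,81,0,0,0,-0.30],[60,-158,103,0,0,0,-0.38],[60,-186,122,0,0,0,-0.45],[60,-203,133,0,0,0,-0.50],[60,-203,133,0,0,0,-0.50],[60,-203,133,0,0,0,-0.50]]';  python3 -m pendant '[[60,0,0,0,0,0,0],[60,0,0,0,0,0,0]]'
python3 - <<'E'
from h import *
snap('top','top2')
s,c=snap('wrist','w3'); print(s['ee_pos'],s['eef_rot'])
P=wcloud(s,c); m=(c['range_z']>0)&(abs(P[...,0]-.4525)<.035)&(abs(P[...,1]+.09)<.035)&(P[...,2]<.08)
for lo in (.02,.04,.05):
  q=P[m&(P[...,2]>lo)]; print(lo,len(q),q.min(0).round(4),q.max(0).round(4),((q.min(0)+q.max(0))/2).round(4))
a=np.hstack([cv2.imread('pics/w3.png')[:,120:520],cv2.imread('pics/top2.png')[:,200:600]])
cv2.imwrite('pics/m3.png',a)
E
```

```text
clock: 6.75
ee_pos: [0.4532, -0.0901, 0.1393]
eef_rot: [-3.141, -0.004, -0.498]
contact_force: [-0.0, 0.4, 0.5]
finger_gap: 0.0598
clock: 6.95
ee_pos: [0.4537, -0.0908, 0.1394]
eef_rot: [-3.141, -0.005, -0.498]
contact_force: [0.0, -0.1, 0.5]
finger_gap: 0.06
[ 0.45356201 -0.09076227  0.13924153] [-3.14129805 -0.00452477 -0.49813403]
0.02 1950 [ 0.436  -0.106   0.0201] [ 0.4731 -0.0699  0.0669] [ 0.4545 -0.088   0.0435]
0.04 1764 [ 0.436 -0.106  0.04 ] [ 0.4728 -0.0699  0.0669] [ 0.4544 -0.088   0.0535]
0.05 1464 [ 0.4366 -0.106   0.052 ] [ 0.4712 -0.0722  0.0669] [ 0.4539 -0.0891  0.0595]
```

View pics/m3.png

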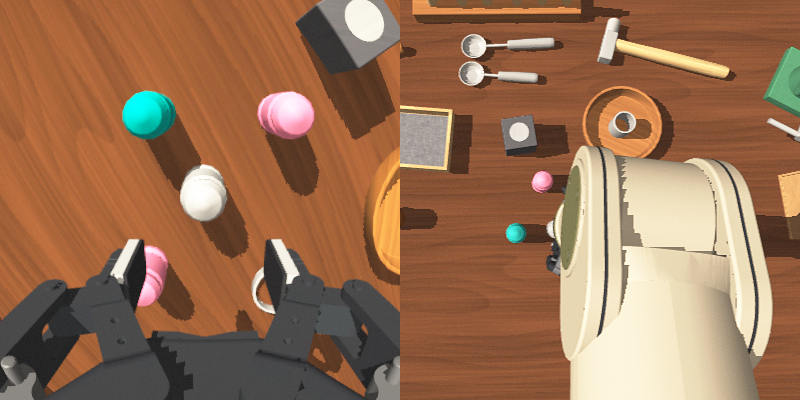

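The ring stands upright inside the dish (right panel, (623,122)). The pot is at (203,192) in the left panel with the fingers clear of it, and both pinks and the turquoise one are clear too. I descend and grip.

```bash
python3 -m pendant '[[60,0,2,-40,0,0,0],[60,0,2,-80,0,0,0],[60,0,2,-110,0,0,0],[60,0,2,-123,0,0,0],[60,0,2,-129,0,0,0],[60,0,2,-129,0,0,0],[60,0,2,-129,0,0,0],[0,0,2,-129,0,0,0],[0,0,2,-129,0,0,0],[0,0,2,-129,0,0,0],[0,0,2,-129,0,0,0],[0,0,2,-129,0,0,0]]' 50;  python3 -m pendant '[[0,0,0,0,0,0,0],[0,0,0,0,0,0,0]]'
```

```text
clock: 8.25
ee_pos: [0.4543, -0.0885, 0.0114]
eef_rot: [-3.14, -0.005, -0.498]
contact_force: [-2.4, 0.2, 9.2]
finger_gap: 0.0365
clock: 8.45
ee_pos: [0.4546, -0.0885, 0.0118]
eef_rot: [-3.139, -0.006, -0.498]
contact_force: [-1.0, 0.2, -1.3]
finger_gap: 0.0364
```

```bash
python3 -m pendant '[[0,0,0,40,0,0,0],[0,0,0,85,0,0,0],[0,0,0,130,0,0,0],[0,16,26,130,0,0,0.05],[0,37,59,130,0,0,0.10],[0,59,94,130,0,0,0.16],[0,82,131,130,0,0,0.22],[0,105,168,130,0,0,0.28],[0,128,205,130,0,0,0.35],[0,150,240,130,0,0,0.42],[0,167,267,130,0,0,0.48],[0,177,283,130,0,0,0.5]]';  python3 -m pendant '[[0,0,0,0,0,0,0],[0,0,0,0,0,0,0],[0,0,0,0,0,0,0]]'
python3 - <<'E'
from h import *
snap('top','top3')
s,c=snap('wrist','w4'); print(s['ee_pos'],s['contact_force'])
a=np.hstack([cv2.imread('pics/w4.png')[:,120:520],cv2.imread('pics/top3.png')[:,100:500]])
cv2.imwrite('pics/m4.png',a)
E
```

```text
clock: 9.65
ee_pos: [0.6319, 0.1977, 0.141]
eef_rot: [-3.139, -0.005, 0.007]
contact_force: [-0.6, -1.1, -0.5]
finger_gap: 0.0365
clock: 9.95
ee_pos: [0.6316, 0.1962, 0.141]
eef_rot: [-3.139, -0.005, 0.005]
contact_force: [-0.2, -0.9, -1.8]
finger_gap: 0.0369
[0.63163891 0.19623301 0.14120562] [-0.53500792 -0.28115891 -0.84515265]
```

View pics/m4.png

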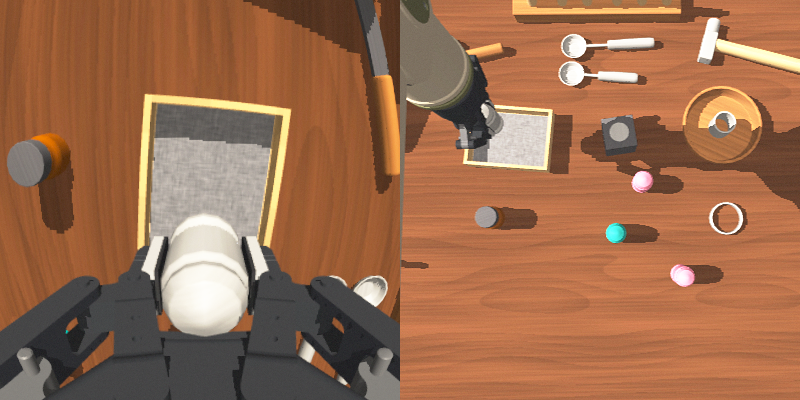

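The pot is held upright above the middle of the tray, and the look-alikes are undisturbed (turquoise at (615,233), pinks at (642,181) and (682,275)). I lower and release.

```bash
python3 -m pendant '[[0,0,-2,-40,0,0,0],[0,0,-2,-80,0,0,0],[0,0,-2,-106,0,0,0],[0,0,-2,-118,0,0,0],[0,0,-2,-124,0,0,0],[0,0,-2,-124,0,0,0],[0,0,-2,-124,0,0,0],[0,0,-2,-124,0,0,0]]';  python3 -m pendant '[[55,0,0,0,0,0,0],[55,0,0,0,0,0,0],[55,0,0,0,0,0,0],[55,0,0,15,0,0,0],[55,0,0,40,0,0,0],[55,0,0,80,0,0,0],[55,0,0,120,0,0,0],[55,-30,0,150,0,0,0],[55,-70,0,160,0,0,0],[55,-110,0,160,0,0,0],[55,-150,0,160,0,0,0],[55,-150,0,160,0,0,0]]'; python3 -m pendant '[[55,0,0,0,0,0,0],[55,0,0,0,0,0,0],[55,0,0,0,0,0,0],[55,0,0,0,0,0,0],[55,0,0,0,0,0,0]]'
python3 - <<'E'
from h import *
snap('top','top4'); snap('scene','sc4')
a=np.vstack([cv2.imread('pics/top4.png')[60:300,100:500],cv2.imread('pics/sc4.png')[60:400,170:570]])
cv2.imwrite('pics/m5.png',a)
E
```

```text
clock: 10.85
ee_pos: [0.6325, 0.1946, 0.0186]
eef_rot: [-3.138, -0.007, 0.005]
contact_force: [0.1, 0.1, -1.2]
finger_gap: 0.0366
clock: 12.05
ee_pos: [0.4785, 0.1949, 0.1794]
eef_rot: [-3.136, -0.006, 0.007]
contact_force: [0.2, 0.3, -0.7]
finger_gap: 0.0551
clock: 12.55
ee_pos: [0.4789, 0.1947, 0.1792]
eef_rot: [-3.137, -0.005, 0.007]
contact_force: [-0.3, -0.3, -0.3]
finger_gap: 0.0543
```

View pics/m5.png

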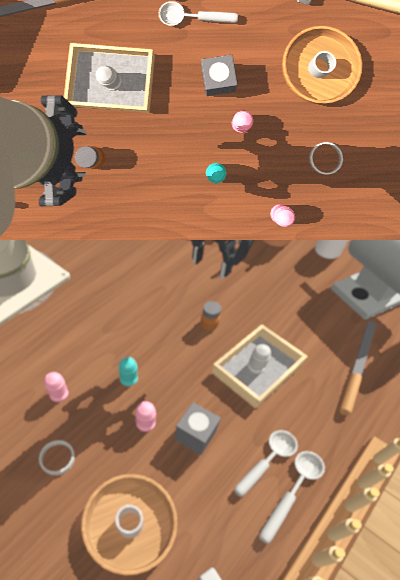

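Both views agree. The pot stands in the tray (top view (107,77), scene view (260,358)) and the ring in the dish (top view (322,65), scene view (129,520)). Everything else is in place and the gripper is clear.

```bash
python3 -c "
from workcell import arm
print(arm.finish_job())"
```

```text
the job is handed in; nothing more can be done
None
```

I put the napkin ring in the round dish first, then the pepper pot in the rectangular tray, and handed the job in at about 12.6 s. Each piece was lowered to within about 3 mm of the floor before release.

The last top and scene pictures agree: both pieces stand upright well inside their containers, and the bangle, jar, pink and turquoise look-alikes have not moved. The gripper was clear, with contact force readings below about 0.5 N. None of my checks failed. The only disagreement was small: the top camera and wrist camera placed the pieces 1–2 mm apart, and the top camera read heights 3–5 mm high.

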